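# Safe key from the hook into the document box

### The arm

A 6-joint arm with a two-finger parallel gripper is mounted at the origin on the work surface. World frame = base frame: x ahead of the robot, y to its left, z up, the work surface at z = 0. Lengths are in mm, angles in degrees, forces in N, time in s.
With the tool pointing down it reaches from about 275 to 725 mm from the base axis. Payload 15.9 kg.
Tool frame: the origin (TCP) lies on the centre line of the jaws, within the pads' length; the fingertips stand 22 mm ahead of it and the grasp point (between the pads) lies 3 mm ahead of it; z points along the fingers, y is the line along which they close (so a half turn about z gives the same grasp; the last joint's range is limited). The gripper opens to 85 mm and grips with 20 to 120 N. Pads are 22 mm wide; open, the fingers measure 114 mm over their backs; the gripper's body (76 mm by 85 mm) begins 54 mm behind the grasp point. The pads swing forward as they close: fully open they stand 13 mm farther back than shut.
Start: joints at [67.781, 12.198, -1.971, 75.831, 0, 90], TCP at [189.069, 462.859, 253.306] pointing down, gripper open.
Joint ranges: [-170.91, 170.91], [-42.67, 98.43], [-65.05, 77.54], [-120.47, 116.71], [-90, 82.35], [-180, 180]. Speed limits (degrees/s): [108.29, 108.29, 136.94, 147.25, 180, 180].

### API

Orientations are given as a 3x3 rotation matrix whose columns are the frame's x, y, z axes.
In Python, from station import state, cams, ticket, models gives the robot as it stands.
- The arm moves only by the tool carry_out, never from a script. Its argument "series" is a list of rows, each an object of numbers: "dx", "dy", "dz": the shift along the tool's x, y, z in units of 600 mm (1.0 is 600 mm); "ax", "ay", "az": the turn, a rotation vector about the tool's x, y, z in units of 180 degrees (1.0 is 180 degrees). In form: [{"dx": .., "dy": .., "dz": .., "ax": .., "ay": .., "az": ..}, ...]. A call has 1 to 12 rows; each row is the pose to reach, as a shift and turn from the pose commanded when the call began, along the tool's axes at that moment, turning the shorter way round; what a row does not reach only later rows make up. A row lasts 1/10 s, in which the tool goes at most 50 mm and 8.59 degrees, less where a joint would pass 70% of its speed; a pose out of reach is approached as far as the arm can. A call with a number of a shift or a turn outside -1 to 1 is refused whole. A call with a gripper value outside its range is refused whole. "grip" is the opening, from -1 (shut) to 1 (fully open), set as the call begins (left out, the last holds). The fingers move at their own pace and stop on an object; "newtons" is the grip in N (left out, the last holds). Time passes only in rows, so rows that repeat a pose let the fingers close. It gives the time, the measured TCP pose, the force, the opening and the grip force at its end, in the units of the state.
- state(): the state, without advancing time (a new reading comes with each control period).
- cams.camera(name): name is "scene" or "side" or "wrist"; returns a dict with "color" (420x560x3 uint8, red, green, blue), "depth" (420x560 float32, mm along the optical axis (not along the pixel's ray), 0 where there is no reading), "fx", "fy", "cx", "cy" (pixels), "R" (3x3) and "t" (3): a world point X has camera coordinates R X + t; the wrist camera has in their place "tool_from_camera" (4x4, takes a point from camera to tool coordinates, whose origin is the TCP and whose axes are the flange's). Camera axes: x right, y down, z forward; pixel columns grow to the right and rows downward; lengths in mm; the calibration is good to about 2 mm. A picture is of the moment at which its call begins: read the wrist's pose just before it.
- ticket.sign_off(): hands the job in; it is judged then, once.
Trained networks look in the newest picture that a camera, given by its name, has taken for a name from the list of things; names that differ only in an ending like _2 or _b are one class to them, and where a whole thing is asked for, a point or a joint stands for the part that bears it (a point fixed in the world has none). Each returns a list of dicts, best first, with "p" (0 to 1); they miss things now and then, are a little off and sometimes report something else, mostly with a low value. They report only what shows in the picture. A call takes as long as a camera call. They do not tell look-alikes from the thing itself.
- models.outline_of(camera, name): "region" (420x560 bool, what is visible of it) and "rect" ([left, top, width, height] in pixels, round what is visible of it).
The state is a dict: "t": time; "qpos": joint angles; "qd": joint speeds; "joint_torque": joint torques, N m; "ee_pos": TCP position; "tcp_rot": TCP orientation; "force": force on the tool from outside, world axes, zero at the start; "ft_torque": the same for the moment, N m; "opening": opening from 0.0 (shut) to 1.0 (fully open); "finger_force": force on a finger pad.
Only numpy, scipy, OpenCV 4.12 (cv2) and the standard library are available. Lean on these libraries where they do the work, as an engineer would, in place of code of your own. Each camera call takes 0.05 s, during which the arm holds its last target. There are 200 camera calls.

### The job

Take the long key off its hook under the ledge and put it blade-down into the key slot in the lid of the steel document box, fully home so that its collar sits on the lock plate, and let go of it standing there. Leave the short key hanging on its hook and do not disturb the tape roll or the stapler.

Things in the scene. Friction and masses are not known exactly. Their poses are not given: they have to be found in the camera images.
- key: long safe key, 92 mm, about 60 g, hanging on either hook. Origin: middle of the top edge of its eye hole. Hanging: z up, y across its width, x through its thickness. Black head with flat parallel sides: 34 mm wide (y), 10 mm thick (x), from 8 mm above the origin to 30 mm below; eye 16 mm wide, 22 mm high. Then a 9 mm round shank, a collar and the blade. A half turn about z makes no difference.
- shoulder (a point): centre of the underside of the long key's collar, 54 mm below the key's origin along its z; collar 16 mm in diameter, 5 mm high. The collar comes to rest on the lock plate.
- key_tip (a point): middle of the end of the long key's blade, 84 mm below the key's origin along its z; axes of the key. The blade is flat and double-winged, 18 mm wide (y), 4 mm thick (x), 30 mm long below the collar.
- rack: fixed key rack, open at its front (-x), which faces roughly to the robot. Origin on the table under the middle of the plane in which the keys hang; z up. A 10 mm rail along y at x = +50 mm, 170 mm high, carries two hooks 110 mm apart; posts 12 mm wide at y = +-150 mm, x = +50 mm; a ledge above.
- hook_left (a point): hook on the rack's left side (rack y = +55 mm): this point is where a key hangs, on the hook's upper edge. Round dark bar 6 mm thick, running along rack x; 14 mm in front of this point (-x) it bends up at 45 degrees to an end 27 mm in front and 10 mm above this point. To free a key lift it about 13 mm (11 to 15), then draw it straight forward 40 mm or more.
- hook_right (a point): hook on the rack's right side (rack y = -55 mm): this point is where a key hangs, on the hook's upper edge. Round dark bar 6 mm thick, running along rack x; 14 mm in front of this point (-x) it bends up at 45 degrees to an end 27 mm in front and 10 mm above this point. To free a key lift it about 13 mm (11 to 15), then draw it straight forward 40 mm or more.
- ledge (a point): middle of the front lower edge of the rack's ledge, 270 mm above the table, 12 mm behind (+x of) the plane of the hanging keys; the ledge is 330 mm wide (y), 70 mm deep (+x) and carries stock up to 335 mm high. It leaves no room for a gripper straight down on a hanging key: lean in from the front by about 25 to 45 degrees.
- docbox: fixed dark steel document box, 180 (x) x 240 (y) x 90 mm high; origin under its centre, z up. A steel lid handle loop, 80 mm long along y and 14 mm high, stands at x = +62 mm.
- slot (a point): centre of the key slot's mouth, in the 46 mm square bright lock plate amid the box's lid, 90 mm above the table; axes of the box. Slot 22.5 mm long (y), 7.5 mm wide (x), 2 mm chamfer, 36 mm deep straight down. With the key fully home its collar rests on the plate and its tip is 30 mm below this point; the key then stands by itself.
- short_key: bystander: short key with a black head 26 mm wide and 8 mm thick and a small narrow brass blade, 60 mm long overall, hanging on the other hook; origin and axes like the long key's
- tape: bystander: loose tape roll lying flat on the table, 90 mm across, 24 mm high; origin under its centre
- stapler: bystander: loose stapler on the table, 120 x 34 x 55 mm, long side along its x; origin under its centre
There are look-alikes about, which are no part of the job. What is shaped like the key but red or yellow is not meant.

How it is judged:
By the outcome, as a careful person would: the job done as asked, in the order asked, and still so for the second after the job is handed in, with the robot touching nothing.
It also fails if it takes over 54 s, if anything falls off the work surface, if the arm or the gripper's body presses on something with over 40 N, if the wrist force passes 120 N, or if a joint passes its speed limit or range.

## Working session

There is one attempt and no reset: what is moved stays moved. The work goes in short steps, Python scripts to look and compute and a tool call to move; the robot and the scene stay as the last step left them, time stands still between calls to the robot, and variables do not carry over. Pictures are saved under pics/ and viewed, at most 10 in all, crops included, and the job is handed in when it is done.

Besides the shell and the picture viewer there is one more tool, called after "Request:" by a JSON object that holds its "op" and its "data". carry_out: Moves the arm, as the interface text tells. Its arguments: {"type":"object","properties":{"series":{"type":"array"},"grip":{"type":"number"},"newtons":{"type":"number"}},"required":["series"]}

```bash
ls; mkdir -p pics
python3 - <<'E'
from station import state,cams,models
import cv2,numpy as np
print(state())
for c in ("scene","side"):
    d=cams.camera(c); cv2.imwrite(f"pics/{c}0.png",d["color"][:,:,::-1])
    np.savez(f"{c}0.npz",**{k:d[k] for k in d if not isinstance(d[k],str)})
    print(c,d["fx"],d["R"],d["t"])
    for n in ("key","short_key","rack","hook_left","hook_right","docbox","slot","tape","stapler"):
        try: print(n,[(round(o["p"],2),o["rect"]) for o in models.outline_of(c,n)])
        except Exception as e: print(n,e)
E
```

```text
pics
{'t': 0.0, 'qpos': array([ 6.77819059e+01,  1.22257152e+01, -2.00713478e+00,  7.58313247e+01,
        2.38366973e-03,  8.99989080e+01]), 'qd': array([-0.05254465, -0.07324217, -0.02313207,  0.07972452,  0.01518801,
        0.05229424]), 'joint_torque': array([-4.77501395e-03, -6.86164427e+01,  4.87120056e+01,  1.74720126e-02,
       -3.68269748e-04,  1.56052903e-05]), 'ee_pos': array([188.93941461, 462.59658201, 252.81585083]), 'tcp_rot': array([[-9.25758404e-01,  3.78115279e-01, -4.62045275e-04],
       [ 3.78115559e-01,  9.25757842e-01, -1.02116432e-03],
       [ 4.16242067e-05, -1.12005796e-03, -9.99999372e-01]]), 'force': array([-0.32397874,  0.08624533,  0.59623238]), 'ft_torque': array([-0.08456974, -0.00025168,  0.08339997]), 'finger_force': 0.0, 'opening': 1.0039707979301729}
scene 405.74923343752727 [[-0.769705    0.63839909 -0.00090231]
 [ 0.38714907  0.46565311 -0.79579066]
 [-0.50761187 -0.61287338 -0.60557114]] [ 477.44091256  -77.31555117 1220.32469824]
key [(0.67, [214.0, 164.4, 14.1, 26.0]), (0.61, [243.9, 156.0, 7.3, 32.1]), (0.55, [227.9, 146.4, 10.6, 34.6])]
s
[... 359 characters left out ...]
 [175.3, 82.2, 123.2, 180.6])]
stapler [(0.82, [185.3, 298.0, 58.6, 57.2])]
side 460.77055267498713 [[ 0.92460778 -0.38084962  0.00734947]
 [-0.20823442 -0.52150887 -0.82744603]
 [ 0.31896532  0.76353263 -0.56149715]] [-556.50893683  255.80443155 1139.17793178]
key [(0.88, [302.4, 340.9, 15.4, 30.7]), (0.78, [300.5, 275.6, 8.4, 36.9]), (0.7, [253.6, 173.4, 118.1, 190.8])]
short_key []
rack [(0.84, [255.0, 175.0, 117.0, 189.9])]
hook_left [(0.9, [251.8, 174.9, 121.5, 192.2])]
hook_right [(0.67, [256.7, 172.1, 116.1, 194.7])]
docbox [(0.91, [188.6, 158.6, 83.4, 70.6])]
slot [(0.74, [186.5, 165.6, 80.5, 65.4])]
tape [(0.7, [195.9, 254.3, 30.8, 25.6])]
stapler [(0.51, [343.5, 210.9, 9.0, 13.5])]
```

Run:
```python
import cv2,numpy as np
a=cv2.imread("pics/scene0.png");b=cv2.imread("pics/side0.png")
cv2.imwrite("pics/sA.png",cv2.resize(a[60:420,150:510],(800,600)) if 0 else cv2.resize(a[60:420,80:560],(800,600)))
cv2.imwrite("pics/sB.png",cv2.resize(a[70:270,160:310],(450,600),interpolation=cv2.INTER_CUBIC))
cv2.imwrite("pics/sC.png",cv2.resize(b[150:390,170:400],(575,600),interpolation=cv2.INTER_CUBIC))
```

```text
(no output)
```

View pics/sA.png

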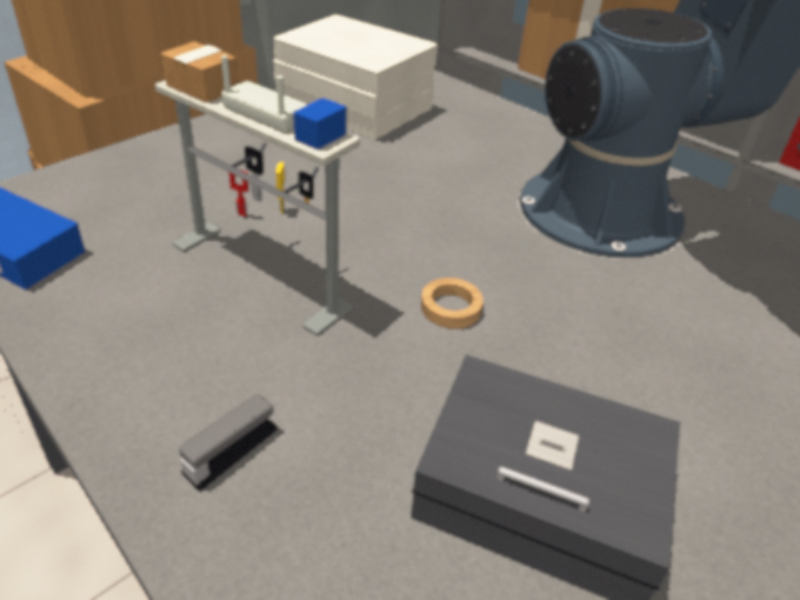

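View pics/sB.png

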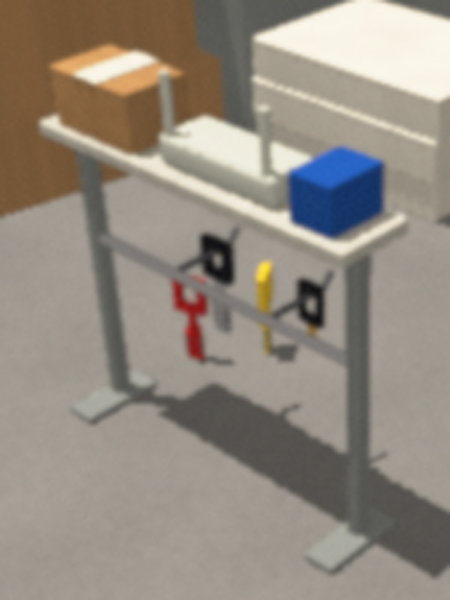

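View pics/sC.png

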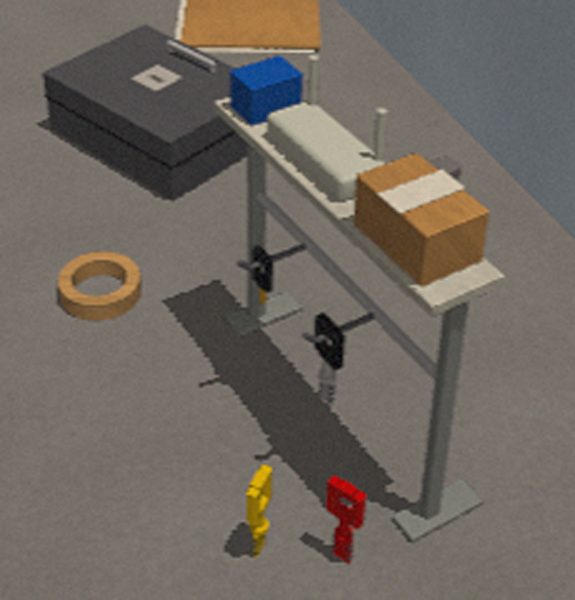

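The long key, with the steel blade, hangs on the hook farther from the tape (scene crop about 217,260; side crop about 328,340). The short brass key is on the other hook. The red and yellow look-alikes stand in front of the rack. The lock plate is in the middle of the lid, at about (552,445) in the first view. Next I'll measure from depth.

```bash
cat > h.py <<'E'
import numpy as np,cv2
def load(c): return dict(np.load(f"{c}0.npz"))
def cloud(d,R=None,t=None):
    v,u=np.mgrid[:420,:560]; z=d["depth"]
    P=np.stack([(u-d["cx"])/d["fx"]*z,(v-d["cy"])/d["fy"]*z,z],-1)
    R=d["R"] if R is None else R; t=d["t"] if t is None else t
    W=(P-t)@R; W[z==0]=np.nan; return W
E
python3 - <<'E'
from h import *
np.set_printoptions(precision=1,suppress=True)
for c,(x,y,s) in {"scene":(80,60,.6),"side":(170,150,.4)}.items():
    d=load(c);W=cloud(d);col=d["color"].astype(int)
    print(c)
    # lid
    m=(abs(W[...,2]-90)<4)
    lab=cv2.connectedComponents(m.astype(np.uint8))
    k=np.argmax(np.bincount(lab[1].ravel())[1:])+1; P=W[lab[1]==k]
    r=cv2.minAreaRect(P[:,:2].astype(np.float32)); print("lid",r,np.median(P[:,2]))
    br=(lab[1]==k)&(col.min(-1)>140); Q=W[br]; print("plate",len(Q),cv2.minAreaRect(Q[:,:2].astype(np.float32)),Q.mean(0))
    # rack
    reg=np.zeros((420,560),bool)
    reg[(slice(70,270) if c=="scene" else slice(160,390)),(slice(160,310) if c=="scene" else slice(240,400))]=1
    P=W[reg]; 
    L=W[reg&(W[...,2]>262)&(W[...,2]<286)&(col.min(-1)>120)];print("ledge",len(L),cv2.minAreaRect(L[:,:2].astype(np.float32)),np.percentile(L[:,2],[5,50,95]))
    dk=reg&(col.max(-1)<50)&(W[...,2]>60)
    n,lb,st,_=cv2.connectedComponentsWithStats(dk.astype(np.uint8))
    for i in range(1,n):
        if st[i,4]>12: Q=W[lb==i];print("dark",st[i],np.median(Q,0),Q.min(0),Q.max(0))
    for nm,mm in (("red",(col[...,0]>130)&(col[...,1]<70)),("yel",(col[...,0]>150)&(col[...,1]>120)&(col[...,2]<70)),("steel",reg&(W[...,2]>80)&(W[...,2]<135))):
        Q=W[reg&mm&(W[...,2]>3)];print(nm,len(Q),np.median(Q,0),Q.min(0),Q.max(0))
    for nm in(): pass
E
```

```text
scene
lid ((559.936767578125, 284.64349365234375), (181.17422485351562, 239.94015502929688), 25.317899703979492) 86.8665808832556
plate 557 ((567.9393920898438, 291.9341735839844), (75.75746154785156, 80.77980041503906), 25.141782760620117) [560.2 285.1  88.2]
ledge 986 ((568.97119140625, -241.09677124023438), (70.7822036743164, 330.0464782714844), 9.330357551574707) [271.  279.3 283. ]
dark [228 149   9  15  84] [ 531.4 -295.3  165.6] [ 524.9 -316.5  145.5] [ 541.3 -285.4  180.3]
dark [260 164   7  14  54] [ 513.9 -191.1  169.9] [ 510.4 -205.2  147.2] [ 523.  -179.9  180.5]
red 78 [ 505.7 -394.9   56.9] [ 495.4 -407.2    3.6] [ 514.  -380.7   84.6]
yel 45 [ 449.  -352.8   77.6] [ 430.5 -371.5   57.8] [ 455.2 -348.    90.8]
steel 1385 [ 160.5 -526.4  105.9] [  104.1 -1271.3    80. ] [602.9 -85.7 135. ]
side
lid ((561.2645263671875, 281.2823486328125), (183.94769287109375, 244.16513061523438), 25.082904815673828) 88.33039006339492
plate 70 ((562.6044311523438, 282.827880859375), (41.971744537353516, 42.76718521118164), 22.35258674621582) [561.7 282.9  90.2]
ledge 536 ((568.7039184570312, -245.40237426757812), (70.06243133544922, 329.4990539550781), 8.854747772216797) [280.6 282.3 283.9]
dark [240 171  13   7  14] [616.1 310.1  88.4] [605.6 280.8  86.7] [628.4 335.5  90.1]
dark [270 248  14  19 113] [ 513.2 -199.7  168.2] [ 502.3 -211.8   63.7] [545.7 -98.7 183.2]
dark [296 276  13  22 172] [ 529.2 -309.6  170.9] [ 515.3 -325.5  131.7] [ 547.4 -290.4  182.9]
red 71 [ 506.6 -400.    91.8] [ 495.3 -417.8   34.3] [ 515.6 -386.2   94.9]
yel 453 [ 602.5 -320.5   90.4] [ 429.4 -389.     5. ] [869.8 545.4 335.5]
steel 1235 [586.7 159.5  89.5] [ 428.3 -417.8   80.1] [664.  366.3 135. ]
```

```bash
cat >> h.py <<'E'
from scipy.spatial.transform import Rotation as Ro
def pose(yaw,lean):  # tool y along frame y of yaw, z leaned toward frame x
    a,l=np.radians([yaw,lean]); z=np.array([np.sin(l)*np.cos(a),np.sin(l)*np.sin(a),-np.cos(l)]); y=np.array([-np.sin(a),np.cos(a),0])
    return np.stack([np.cross(y,z),y,z],1)
def rel(p,R,p0,R0):
    d=R0.T@(np.asarray(p,float)-p0)/600; a=Ro.from_matrix(R0.T@R).as_rotvec()/np.pi
    print("row d",d.round(4),"a",a.round(4),"mm",np.linalg.norm(d)*600,"deg",np.linalg.norm(a)*180)
E
python3 - <<'E'
from h import *
from station import state,cams
s=state(); d=cams.camera("wrist"); np.set_printoptions(precision=3,suppress=True)
print(d["tool_from_camera"],d["fx"])
R0=np.array([[-.92576,.37812,0],[.37812,.92576,0],[0,0,-1]]);p0=np.array([189.069,462.859,253.306])
rel([430,30,350],pose(9.1,20),p0,R0); rel([455,-317,270],pose(9.1,35),p0,R0)
rel([455,-317,270],pose(9.1,35),[430,30,350],pose(9.1,20))
E
```

```text
[[  -0.001   -0.966   -0.26    66.721]
 [   1.      -0.001   -0.       0.441]
 [   0.      -0.26     0.966 -120.035]
 [   0.       0.       0.       1.   ]] 311.290977575875
row d [-0.644 -0.516 -0.161] a [-0.03  -0.108 -0.172] mm 504.7434391206467 deg 37.02353257104433
row d [-0.902 -1.036 -0.028] a [-0.053 -0.19  -0.169] mm 824.1251916370104 deg 46.63615175506474
row d [ 0.093 -0.578  0.108] a [ 0.    -0.083 -0.   ] mm 356.9789909784608 deg 15.0
```

Request:
{"op": "carry_out", "data": {"series": [{"dx":-0.644,"dy":-0.516,"dz":-0.161,"ax":-0.03,"ay":-0.108,"az":-0.172},{"dx":-0.644,"dy":-0.516,"dz":-0.161,"ax":-0.03,"ay":-0.108,"az":-0.172},{"dx":-0.644,"dy":-0.516,"dz":-0.161,"ax":-0.03,"ay":-0.108,"az":-0.172},{"dx":-0.644,"dy":-0.516,"dz":-0.161,"ax":-0.03,"ay":-0.108,"az":-0.172},{"dx":-0.644,"dy":-0.516,"dz":-0.161,"ax":-0.03,"ay":-0.108,"az":-0.172},{"dx":-0.644,"dy":-0.516,"dz":-0.161,"ax":-0.03,"ay":-0.108,"az":-0.172},{"dx":-0.644,"dy":-0.516,"dz":-0.161,"ax":-0.03,"ay":-0.108,"az":-0.172},{"dx":-0.644,"dy":-0.516,"dz":-0.161,"ax":-0.03,"ay":-0.108,"az":-0.172},{"dx":-0.644,"dy":-0.516,"dz":-0.161,"ax":-0.03,"ay":-0.108,"az":-0.172},{"dx":-0.644,"dy":-0.516,"dz":-0.161,"ax":-0.03,"ay":-0.108,"az":-0.172},{"dx":-0.644,"dy":-0.516,"dz":-0.161,"ax":-0.03,"ay":-0.108,"az":-0.172},{"dx":-0.644,"dy":-0.516,"dz":-0.161,"ax":-0.03,"ay":-0.108,"az":-0.172}]}}

```text
t: 2.25
ee_pos: [431.6, 25.1, 350.8]
tcp_rot: [[-0.929, -0.15, 0.338], [-0.141, 0.989, 0.05], [-0.342, -0.002, -0.94]]
force: [-0.9, 0.3, -1.1]
opening: 1.004
finger_force: 0.0
```

Request:
{"op": "carry_out", "data": {"series": [{"dx":0.093,"dy":-0.57,"dz":0.108,"ay":-0.083},{"dx":0.093,"dy":-0.57,"dz":0.108,"ay":-0.083},{"dx":0.093,"dy":-0.57,"dz":0.108,"ay":-0.083},{"dx":0.093,"dy":-0.57,"dz":0.108,"ay":-0.083},{"dx":0.093,"dy":-0.57,"dz":0.108,"ay":-0.083},{"dx":0.093,"dy":-0.57,"dz":0.108,"ay":-0.083},{"dx":0.093,"dy":-0.57,"dz":0.108,"ay":-0.083},{"dx":0.093,"dy":-0.57,"dz":0.108,"ay":-0.083},{"dx":0.093,"dy":-0.57,"dz":0.108,"ay":-0.083},{"dx":0.093,"dy":-0.57,"dz":0.108,"ay":-0.083},{"dx":0.093,"dy":-0.57,"dz":0.108,"ay":-0.083}]}}

```text
schema error: expected keys dx, dy, dz, ax, ay, az
```

```bash
cat >> h.py <<'E'
def wrist(tag):
    from station import state,cams
    s=state(); d=cams.camera("wrist"); cv2.imwrite(f"pics/{tag}.png",d["color"][:,:,::-1])
    T=np.array(d["tool_from_camera"]); R=s["tcp_rot"]@T[:3,:3]; c=s["tcp_rot"]@T[:3,3]+s["ee_pos"]
    d["R"]=R.T; d["t"]=-R.T@c
    np.savez(f"{tag}.npz",**{k:d[k] for k in d if not isinstance(d[k],str)},p=s["ee_pos"],Rt=s["tcp_rot"]); return s,d,cloud(d)
E
python3 - <<'E'
from h import *
np.set_printoptions(precision=2,suppress=True)
s,d,W=wrist("w1"); print(s["ee_pos"],s["tcp_rot"],s["qpos"])
u=d["R"]@np.array([531,-305,162])+d["t"]; print(u, d["fx"]*u[0]/u[2]+d["cx"],d["fy"]*u[1]/u[2]+d["cy"])
E
```

```text
[431.58  25.1  350.8 ] [[-0.93 -0.15  0.34]
 [-0.14  0.99  0.05]
 [-0.34 -0.   -0.94]] [  1.82 -13.27 -16.86  66.52   2.22  -6.42]
[-341.68  -35.75  316.81] -48.92329179324611 171.22455410266753
```

View pics/w1.png

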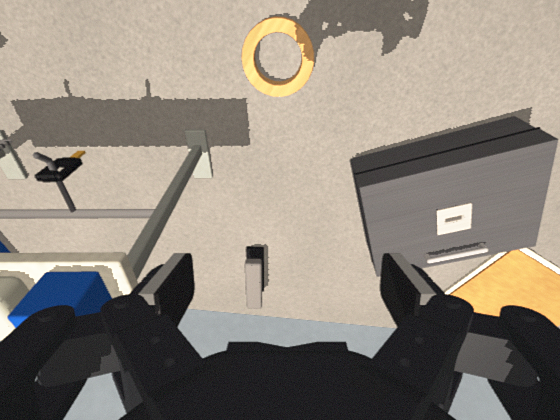

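The move was refused because some keys were missing, so this view is from the waypoint: short key at (58,167), lock plate at (455,219), tape at (278,56). I'll resend it with all keys.

Request:
{"op": "carry_out", "data": {"series": [{"dx":0.093,"dy":-0.57,"dz":0.108,"ax":0,"ay":-0.083,"az":0},{"dx":0.093,"dy":-0.57,"dz":0.108,"ax":0,"ay":-0.083,"az":0},{"dx":0.093,"dy":-0.57,"dz":0.108,"ax":0,"ay":-0.083,"az":0},{"dx":0.093,"dy":-0.57,"dz":0.108,"ax":0,"ay":-0.083,"az":0},{"dx":0.093,"dy":-0.57,"dz":0.108,"ax":0,"ay":-0.083,"az":0},{"dx":0.093,"dy":-0.57,"dz":0.108,"ax":0,"ay":-0.083,"az":0},{"dx":0.093,"dy":-0.57,"dz":0.108,"ax":0,"ay":-0.083,"az":0},{"dx":0.093,"dy":-0.57,"dz":0.108,"ax":0,"ay":-0.083,"az":0},{"dx":0.093,"dy":-0.57,"dz":0.108,"ax":0,"ay":-0.083,"az":0},{"dx":0.093,"dy":-0.57,"dz":0.108,"ax":0,"ay":-0.083,"az":0},{"dx":0.093,"dy":-0.57,"dz":0.108,"ax":0,"ay":-0.083,"az":0}]}}

```text
t: 3.4
ee_pos: [453.9, -310.8, 270.5]
tcp_rot: [[-0.81, -0.159, 0.565], [-0.131, 0.987, 0.091], [-0.572, -0.001, -0.82]]
force: [-0.2, 0.8, -0.2]
opening: 0.999
finger_force: 0.0
```

Run:
```python
from h import *
np.set_printoptions(precision=2,suppress=True)
s,d,W=wrist("w2"); print(s["t"],s["ee_pos"],s["tcp_rot"],s["qpos"])
u=d["R"]@np.array([531,-305,162])+d["t"]; print(u, d["fx"]*u[0]/u[2]+d["cx"],d["fy"]*u[1]/u[2]+d["cy"])
# lock plate seen from the w1 view
e=dict(np.load("w1.npz"));V=cloud(e);b=(e["color"].min(-1)>150);b[:195]=0;b[238:]=0;b[:,:430]=0;b[:,480:]=0
c,_=cv2.findContours(b.astype(np.uint8),cv2.RETR_EXTERNAL,cv2.CHAIN_APPROX_NONE);c=max(c,key=cv2.contourArea)
r=cv2.minAreaRect(c);print(r)
Q=V[b];print(len(Q),Q.mean(0),cv2.minAreaRect(Q[:,:2].astype(np.float32)))
```

```text
3.4 [ 453.93 -310.84  270.47] [[-0.81 -0.16  0.56]
 [-0.13  0.99  0.09]
 [-0.57 -0.   -0.82]] [-49.5    0.82 -21.33  47.89  29.22 -53.41]
[ -7.2   -0.55 262.46] 278.26204744943374 205.69443712441705
((454.05767822265625, 218.78846740722656), (25.102863311767578, 39.41933822631836), 78.69007110595703)
831 [559.3  284.66  89.26] ((560.4944458007812, 285.76513671875), (51.0886344909668, 48.17744064331055), 23.92069435119629)
```

View pics/w2.png

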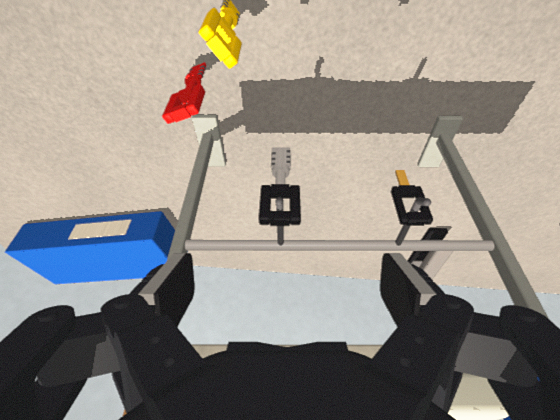

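The long key's head is centred at about (280,205) with its steel blade pointing up-image to (281,150). The short key is at (411,205). The look-alikes are clear, at the upper left.

Run:
```python
from h import *
np.set_printoptions(precision=2,suppress=True)
d=dict(np.load("w2.npz"));W=cloud(d);R=d["R"];C=-R.T@d["t"]
def ray(u,v): return R.T@np.array([(u-d["cx"])/d["fx"],(v-d["cy"])/d["fy"],1])
m=(d["color"].max(-1)<75); k=np.zeros_like(m);k[178:230,252:308]=1;m&=k
n,l,st,ce=cv2.connectedComponentsWithStats(m.astype(np.uint8));i=1+np.argmax(st[1:,4]);m=l==i
print("head",st[i],ce[i]); Q=W[m];Q=Q[np.isfinite(Q[:,0])]
c,_=cv2.findContours(m.astype(np.uint8),cv2.RETR_EXTERNAL,cv2.CHAIN_APPROX_NONE);print(cv2.minAreaRect(c[0]))
yaw=np.radians(9.1);ex=np.array([np.cos(yaw),np.sin(yaw),0]);ey=np.array([-ex[1],ex[0],0])
print("median",np.median(Q,0))
F=np.stack([Q@ex,Q@ey,Q[:,2]],1);print("rack-axes pct",np.percentile(F,[2,10,50,90,98],0))
h=cv2.minAreaRect(Q[:,:2].astype(np.float32));print(h)
# plane fit yaw of head face
A=np.c_[F[:,1]-F[:,1].mean(),F[:,2]-F[:,2].mean(),np.ones(len(F))]
co=np.linalg.lstsq(A,F[:,0],rcond=None)[0];print("face slopes x/y,x/z",co)
b=(d["color"].min(-1)>100)&(W[...,2]>70)&(W[...,2]<140);b[:145]=0;b[185:]=0;b[:,:265]=0;b[:,297:]=0
B=W[b];print("blade",b.sum(),np.c_[B@ex,B@ey,B[:,2]].min(0),np.median(np.c_[B@ex,B@ey,B[:,2]],0),np.c_[B@ex,B@ey,B[:,2]].max(0))
# rail yaw
rr=[];
for u in range(200,480,4):
    col=W[236:254,u]; g=d["color"][236:254,u].min(-1); j=np.where((abs(col[:,2]-168)<12))[0]
    if len(j):rr.append(np.nanmean(col[j],0))
rr=np.array(rr);print("rail",len(rr),np.median(rr,0),np.degrees(np.arctan2(*(np.polyfit(rr[:,1],rr[:,0],1)[:1]),1)))
print("hook in key plane target: F of TCP",d["p"]@ex,d["p"]@ey)
```

```text
head [ 259  184   42   46 1338] [279.58 205.04]
((279.5, 206.5), (45.0, 41.0), 90.0)
median [ 525.4  -304.31  168.06]
rack-axes pct [[ 468.4  -399.42  144.21]
 [ 468.99 -397.21  147.84]
 [ 469.88 -383.82  168.06]
 [ 475.08 -370.5   180.38]
 [ 478.48 -368.14  180.95]]
((636.3560180664062, -291.1200256347656), (269.04620361328125, 35.36248779296875), 7.492653846740723)
face slopes x/y,x/z [ -0.03  -0.33 471.39]
blade 573 [ 465.78 -393.29   88.57] [ 472.12 -384.16  115.76] [ 480.42 -375.85  139.91]
rail 70 [ 567.03 -243.47  171.78] -9.03779072781748
hook in key plane target: F of TCP 399.0552277190938 -378.71579906691346
```

```bash
cat >> h.py <<'E'
def F2W(f,yaw=9.1):
    a=np.radians(yaw);return np.array([f[0]*np.cos(a)-f[1]*np.sin(a),f[0]*np.sin(a)+f[1]*np.cos(a),f[2]])
E
python3 - <<'E'
from h import *
from station import state
np.set_printoptions(precision=4,suppress=True)
s=state();Rg=pose(9.1,35);G=F2W([474,-384,162]);print(G)
rel(G-3*Rg[:,2]-60*Rg[:,2],Rg,s["ee_pos"],s["tcp_rot"])
rel(G-3*Rg[:,2],Rg,s["ee_pos"],s["tcp_rot"])
E
```

```text
[ 528.7668 -304.2     162.    ]
row d [ 0.0015 -0.0088  0.1152] a [-0.0001 -0.0006  0.0005] mm 69.29997061845134 deg 0.14076229068839244
row d [ 0.0013 -0.0088  0.2152] a [-0.0001 -0.0006  0.0005] mm 129.2015080411473 deg 0.14076229068839244
```

Request:
{"op": "carry_out", "data": {"series": [{"dx":0.0014,"dy":-0.0088,"dz":0.05,"ax":0,"ay":0,"az":0},{"dx":0.0014,"dy":-0.0088,"dz":0.09,"ax":0,"ay":0,"az":0},{"dx":0.0014,"dy":-0.0088,"dz":0.12,"ax":0,"ay":0,"az":0},{"dx":0.0014,"dy":-0.0088,"dz":0.145,"ax":0,"ay":0,"az":0},{"dx":0.0014,"dy":-0.0088,"dz":0.17,"ax":0,"ay":0,"az":0},{"dx":0.0014,"dy":-0.0088,"dz":0.19,"ax":0,"ay":0,"az":0},{"dx":0.0014,"dy":-0.0088,"dz":0.205,"ax":0,"ay":0,"az":0},{"dx":0.0014,"dy":-0.0088,"dz":0.215,"ax":0,"ay":0,"az":0},{"dx":0.0014,"dy":-0.0088,"dz":0.215,"ax":0,"ay":0,"az":0},{"dx":0.0014,"dy":-0.0088,"dz":0.215,"ax":0,"ay":0,"az":0}]}}

```text
t: 4.45
ee_pos: [526.6, -306.1, 164.4]
tcp_rot: [[-0.81, -0.158, 0.565], [-0.13, 0.988, 0.089], [-0.572, -0.001, -0.82]]
force: [-0.1, 1.2, -0.0]
opening: 0.997
finger_force: 0.0
```

Run:
```python
from h import *
np.set_printoptions(precision=2,suppress=True)
s,d,W=wrist("w3"); print(s["t"],s["ee_pos"],s["qpos"],s["force"])
```

```text
4.45 [ 526.57 -306.13  164.37] [-42.66   9.94 -27.91  28.75  26.64 -46.13] [-0.13  1.16 -0.  ]
```

View pics/w3.png

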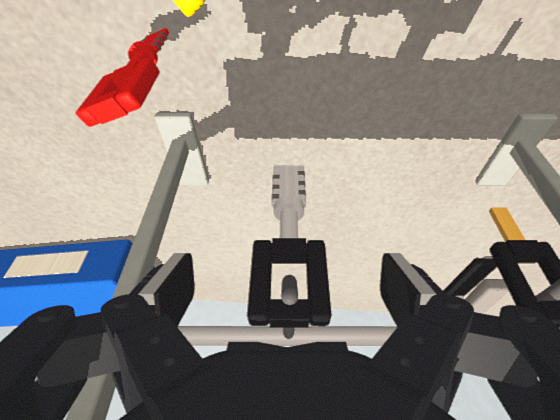

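The key head is centred between the pads, at column 289 against a jaw centre of about 287, and the right finger is clear of the short key. Closing now.

Request:
{"op": "carry_out", "data": {"series": [{"dx":0,"dy":0,"dz":0,"ax":0,"ay":0,"az":0},{"dx":0,"dy":0,"dz":0,"ax":0,"ay":0,"az":0},{"dx":0,"dy":0,"dz":0,"ax":0,"ay":0,"az":0},{"dx":0,"dy":0,"dz":0,"ax":0,"ay":0,"az":0},{"dx":0,"dy":0,"dz":0,"ax":0,"ay":0,"az":0},{"dx":0,"dy":0,"dz":0,"ax":0,"ay":0,"az":0},{"dx":0,"dy":0,"dz":0,"ax":0,"ay":0,"az":0},{"dx":0,"dy":0,"dz":0,"ax":0,"ay":0,"az":0},{"dx":0,"dy":0,"dz":0,"ax":0,"ay":0,"az":0},{"dx":0,"dy":0,"dz":0,"ax":0,"ay":0,"az":0}], "grip": -1, "newtons": 60}}

```text
t: 5.5
ee_pos: [526.6, -306.4, 164.1]
tcp_rot: [[-0.81, -0.157, 0.565], [-0.13, 0.988, 0.089], [-0.572, -0.001, -0.82]]
force: [-1.4, -2.1, 4.8]
opening: 0.385
finger_force: 59.4
```

Run:
```python
from h import *
np.set_printoptions(precision=4,suppress=True)
s,d,W=wrist("w4"); p,R=s["ee_pos"],s["tcp_rot"];print(s["t"],p,s["opening"],s["force"],s["finger_force"])
up=np.array([0,0,13.]);fw=-F2W([1,0,0])
rel(p+up,R,p,R);rel(p+up+60*fw,R,p,R);rel(p+up+75*fw+[0,0,100],R,p,R)
```

```text
5.5 [ 526.6111 -306.3592  164.0528] 0.38494726348886216 [-1.3625 -2.0938  4.7768] 59.39846456050873
row d [-0.0124 -0.     -0.0178] a [0. 0. 0.] mm 12.999999999999998 deg 0.0
row d [ 0.0696 -0.0001 -0.075 ] a [0. 0. 0.] mm 61.39218191268332 deg 0.0
row d [-0.0052 -0.0003 -0.226 ] a [0. 0. 0.] mm 135.62448156582943 deg 0.0
```

Request:
{"op": "carry_out", "data": {"series": [{"dx":-0.0062,"dy":0,"dz":-0.0089,"ax":0,"ay":0,"az":0},{"dx":-0.0124,"dy":0,"dz":-0.0178,"ax":0,"ay":0,"az":0},{"dx":-0.0124,"dy":0,"dz":-0.0178,"ax":0,"ay":0,"az":0},{"dx":-0.0124,"dy":0,"dz":-0.0178,"ax":0,"ay":0,"az":0}]}}

```text
t: 5.95
ee_pos: [526.5, -306.2, 177.0]
tcp_rot: [[-0.81, -0.157, 0.565], [-0.13, 0.988, 0.089], [-0.572, -0.001, -0.82]]
force: [-0.4, -0.4, -1.3]
opening: 0.385
finger_force: 59.5
```

Run:
```python
from h import *
np.set_printoptions(precision=4,suppress=True)
s,d,W=wrist("w5"); p,R=s["ee_pos"],s["tcp_rot"];print(s["t"],p,s["opening"],s["force"],s["finger_force"])
up=np.array([0,0,0.5]);fw=-F2W([1,0,0])
rel(p+up+60*fw,R,p,R);rel(p+up+70*fw+[0,0,100],R,p,R)
a=cv2.imread("pics/w5.png")[130:360,190:390];cv2.imwrite("pics/w5c.png",cv2.resize(a,None,fx=2.5,fy=2.5,interpolation=cv2.INTER_CUBIC))
```

```text
5.95 [ 526.5409 -306.2004  177.0492] 0.3847341831778052 [-0.3564 -0.4488 -1.2636] 59.51909780502319
row d [ 0.0816 -0.0001 -0.0579] a [0. 0. 0.] mm 60.002083297165626 deg 0.0
row d [-0.     -0.0002 -0.2041] a [0. 0. 0.] mm 122.47550775563248 deg 0.0
```

View pics/w5c.png

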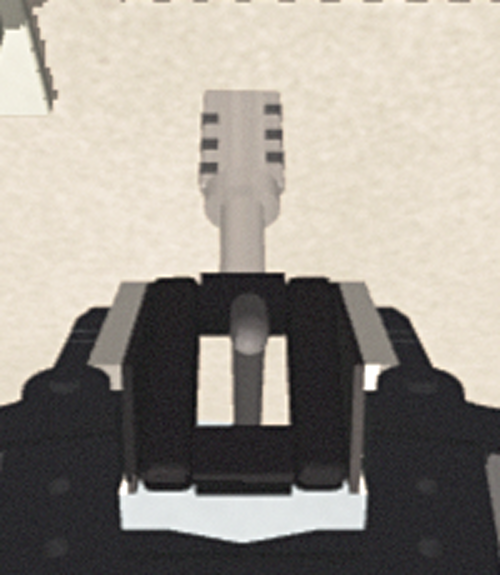

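The key is squarely held between the pads, the blade hangs straight, and no contact force shows. Next I'll draw it forward, then raise it.

Request:
{"op": "carry_out", "data": {"series": [{"dx":0.0136,"dy":0,"dz":-0.0097,"ax":0,"ay":0,"az":0},{"dx":0.0272,"dy":0,"dz":-0.0193,"ax":0,"ay":0,"az":0},{"dx":0.0408,"dy":0,"dz":-0.029,"ax":0,"ay":0,"az":0},{"dx":0.0544,"dy":0,"dz":-0.0386,"ax":0,"ay":0,"az":0},{"dx":0.068,"dy":0,"dz":-0.0483,"ax":0,"ay":0,"az":0},{"dx":0.0816,"dy":0,"dz":-0.0579,"ax":0,"ay":0,"az":0},{"dx":0.0816,"dy":0,"dz":-0.0579,"ax":0,"ay":0,"az":0},{"dx":0.054,"dy":0,"dz":-0.11,"ax":0,"ay":0,"az":0},{"dx":0.02,"dy":0,"dz":-0.18,"ax":0,"ay":0,"az":0},{"dx":0,"dy":0,"dz":-0.204,"ax":0,"ay":0,"az":0}]}}

```text
t: 7.0
ee_pos: [457.7, -318.1, 281.6]
tcp_rot: [[-0.808, -0.157, 0.567], [-0.131, 0.988, 0.087], [-0.574, -0.004, -0.819]]
force: [1.0, -1.0, -1.6]
opening: 0.385
finger_force: 59.8
```

Run:
```python
from h import *
np.set_printoptions(precision=4,suppress=True)
s,d,W=wrist("w6"); p,R=s["ee_pos"],s["tcp_rot"];print(s["t"],p,s["opening"],s["force"],s["finger_force"],s["qpos"])
Rb=pose(25.2,35)
# slot (560,284.5,90)
e=F2W([1,0,0],25.2)
for P in ([430,60,300],):
    rel(P,Rb,p,R)
S=np.array([560,284.5,90]);P=S+[0,0,150];rel(P,Rb,p,R);rel(P,Rb,[430,60,300],Rb)
```

```text
7.0 [ 457.7348 -318.0671  281.6133] 0.3848277049436289 [ 0.9576 -0.9632 -1.6498] 59.80938792228699 [-49.7118   1.2801 -19.3162  49.2358  29.2565 -53.507 ]
row d [-0.0628  0.6294  0.0032] a [-0.0527 -0.0001 -0.0728] mm 379.52865447038926 deg 16.169940151631913
row d [-0.2296  0.9654  0.2404] a [-0.0527 -0.0001 -0.0728] mm 612.5984898994033 deg 16.169940151631913
row d [-0.2337  0.2463  0.2857] a [0. 0. 0.] mm 266.271008560827 deg 0.0
```

Request:
{"op": "carry_out", "data": {"series": [{"dx":-0.063,"dy":0.629,"dz":0.003,"ax":-0.0527,"ay":0,"az":-0.0728},{"dx":-0.063,"dy":0.629,"dz":0.003,"ax":-0.0527,"ay":0,"az":-0.0728},{"dx":-0.063,"dy":0.629,"dz":0.003,"ax":-0.0527,"ay":0,"az":-0.0728},{"dx":-0.063,"dy":0.629,"dz":0.003,"ax":-0.0527,"ay":0,"az":-0.0728},{"dx":-0.063,"dy":0.629,"dz":0.003,"ax":-0.0527,"ay":0,"az":-0.0728},{"dx":-0.063,"dy":0.629,"dz":0.003,"ax":-0.0527,"ay":0,"az":-0.0728},{"dx":-0.063,"dy":0.629,"dz":0.003,"ax":-0.0527,"ay":0,"az":-0.0728},{"dx":-0.063,"dy":0.629,"dz":0.003,"ax":-0.0527,"ay":0,"az":-0.0728},{"dx":-0.063,"dy":0.629,"dz":0.003,"ax":-0.0527,"ay":0,"az":-0.0728},{"dx":-0.063,"dy":0.629,"dz":0.003,"ax":-0.0527,"ay":0,"az":-0.0728},{"dx":-0.063,"dy":0.629,"dz":0.003,"ax":-0.0527,"ay":0,"az":-0.0728}]}}

```text
t: 8.15
ee_pos: [429.8, 60.1, 297.0]
tcp_rot: [[-0.743, -0.426, 0.516], [-0.347, 0.905, 0.247], [-0.572, 0.004, -0.82]]
force: [0.2, -1.4, -0.5]
opening: 0.383
finger_force: 60.1
```

Run:
```python
from h import *
np.set_printoptions(precision=4,suppress=True)
from station import state
s=state(); p,R=s["ee_pos"],s["tcp_rot"];print(s["t"],p,s["opening"],s["qpos"])
Rb=pose(25.2,35)
S=np.array([560,284.5,90]);P=S+[0,0,125]-2.5*F2W([1,0,0],25.2);rel(P,Rb,p,R)
```

```text
8.15 [429.7813  60.0766 297.034 ] 0.3833203576775266 [ -2.5483 -23.2478 -37.5968  44.0646  15.6346 -23.2356]
row d [-0.2096  0.2454  0.3141] a [ 0.0012 -0.0007 -0.0007] mm 270.16973702400435 deg 0.2746326282473226
```

Request:
{"op": "carry_out", "data": {"series": [{"dx":-0.035,"dy":0.041,"dz":0.052,"ax":0.0012,"ay":-0.0007,"az":-0.0007},{"dx":-0.07,"dy":0.082,"dz":0.104,"ax":0.0012,"ay":-0.0007,"az":-0.0007},{"dx":-0.105,"dy":0.123,"dz":0.157,"ax":0.0012,"ay":-0.0007,"az":-0.0007},{"dx":-0.14,"dy":0.164,"dz":0.209,"ax":0.0012,"ay":-0.0007,"az":-0.0007},{"dx":-0.165,"dy":0.193,"dz":0.247,"ax":0.0012,"ay":-0.0007,"az":-0.0007},{"dx":-0.185,"dy":0.217,"dz":0.277,"ax":0.0012,"ay":-0.0007,"az":-0.0007},{"dx":-0.2,"dy":0.234,"dz":0.3,"ax":0.0012,"ay":-0.0007,"az":-0.0007},{"dx":-0.2096,"dy":0.2454,"dz":0.314,"ax":0.0012,"ay":-0.0007,"az":-0.0007},{"dx":-0.2096,"dy":0.2454,"dz":0.314,"ax":0.0012,"ay":-0.0007,"az":-0.0007},{"dx":-0.2096,"dy":0.2454,"dz":0.314,"ax":0.0012,"ay":-0.0007,"az":-0.0007}]}}

```text
t: 9.15
ee_pos: [557.8, 282.8, 215.0]
tcp_rot: [[-0.742, -0.425, 0.519], [-0.348, 0.905, 0.243], [-0.573, -0.0, -0.819]]
force: [-0.2, -0.2, 0.0]
opening: 0.386
finger_force: 60.1
```

Run:
```python
from h import *
np.set_printoptions(precision=4,suppress=True)
s,d,W=wrist("w7"); print(s["t"],s["ee_pos"],s["tcp_rot"],s["qpos"])
a=cv2.imread("pics/w7.png")[40:240,180:400];cv2.imwrite("pics/w7c.png",cv2.resize(a,None,fx=3,fy=3,interpolation=cv2.INTER_CUBIC))
```

```text
9.15 [557.8104 282.7673 215.017 ] [[-0.7418 -0.4247  0.519 ]
 [-0.348   0.9053  0.2434]
 [-0.5733 -0.0001 -0.8194]] [ 27.5298   1.3789 -31.7522  21.9148  -1.3809   1.9627]
```

View pics/w7c.png

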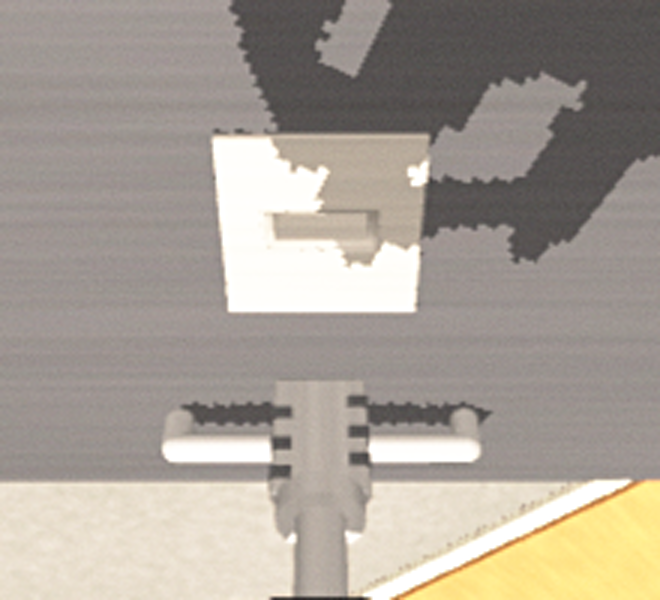

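Plate corners in this crop are about (212,136), (430,133), (415,313) and (229,313), with the slot at 268–377 by 212–243. The blade's lower front edge is at (274–367, 380). The blade looks parallel to the slot. I'll back-project both in this same view.

```bash
cat > m.py <<'E'
from h import *
np.set_printoptions(precision=2,suppress=True)
d=dict(np.load("w7.npz"));W=cloud(d);R=d["R"];C=-R.T@d["t"]
px=lambda u,v:(u/3+180-1/3,v/3+40-1/3)
def onz(u,v,z=90):
    u,v=px(u,v);r=R.T@np.array([(u-d["cx"])/d["fx"],(v-d["cy"])/d["fy"],1]);return C+r*(z-C[2])/r[2]
def ond(u,v,D):
    u,v=px(u,v);return R.T@(np.array([(u-d["cx"])/d["fx"],(v-d["cy"])/d["fy"],1])*D)+C
c=np.array([onz(*q) for q in((212,136),(430,133),(415,313),(229,313))])
print("sides",[np.linalg.norm(c[i]-c[i-1]) for i in range(4)])
H=cv2.getPerspectiveTransform(np.float32([[212,136],[430,133],[415,313],[229,313]]),np.float32([[-23,23],[-23,-23],[23,-23],[23,23]]))
# box frame: image left->? report plate centre pixel and slot corners in plate frame
print("slot in plate frame (x,y)",cv2.perspectiveTransform(np.float32([[[268,212],[377,212],[377,243],[268,243]]]),H))
e=c[0]+c[3]-c[1]-c[2];f=c[2]+c[3]-c[0]-c[1]
print("centre",c.mean(0),"yaw from y",np.degrees(np.arctan2(-e[0],e[1])),"from x",np.degrees(np.arctan2(f[1],f[0])))
s=np.array([onz(*q) for q in((268,212),(377,212),(377,243),(268,243))]);print("slot",s.mean(0),[np.linalg.norm(s[i]-s[i-1]) for i in range(4)])
print("plate z from depth",np.nanmedian(W[110:140,257:264,2]))
dep=d["depth"][168:176,276:298]; D=np.median(dep[0:2,4:-4]);print(dep[:,10])
l,r=ond(274,380,D),ond(367,380,D);print("tip L,R",l,r,np.linalg.norm(l-r),"mid",(l+r)/2,"yaw",np.degrees(np.arctan2(r[0]-l[0],l[1]-r[1])))
# blade plane and centreline
B=W[168:196,274:300].reshape(-1,3);ok=np.abs(B[:,2]-np.median(B[:,2]))<25;B=B[ok]
a=np.radians(25.2);ex=np.array([np.cos(a),np.sin(a),0]);ey=np.array([-ex[1],ex[0],0]);F=np.c_[B@ex,B@ey,B[:,2]]
md=np.median(F[:,0]);F=F[abs(F[:,0]-md)<8]
A=np.c_[F[:,1]-F[:,1].mean(),F[:,2]-F[:,2].mean(),np.ones(len(F))];print("face slopes",np.linalg.lstsq(A,F[:,0],rcond=None)[0],len(F))
for n,P in(("centre",c.mean(0)),("slot",s.mean(0)),("tip",(l+r)/2),("tcp",d["p"])):print(n,P@ex,P@ey,P[2])
E
python3 m.py
```

```text
sides [np.float64(46.99037784379579), np.float64(45.999290920723624), np.float64(47.65870496676618), np.float64(46.46679310152604)]
slot in plate frame (x,y) [[[ -4.91  11.9 ]
  [ -4.69 -12.65]
  [  3.27 -12.96]
  [  3.12  12.29]]]
centre [559.05 284.41  90.  ] yaw from y -154.4746686728592 from x 25.409295206405663
slot [558.1  284.23  90.  ] [np.float64(8.228470886888495), np.float64(24.661624026400712), np.float64(8.228332151513213), np.float64(25.39700725173373)]
plate z from depth 89.6093084067461
[182.05 181.02 181.65 181.16 180.34 179.22 178.29 178.42]
tip L,R [562.16 275.7  141.06] [554.49 292.08 141.05] 18.094419147358337 mid [558.33 283.89 141.06] yaw -154.9100314753133
face slopes [0. 0. 0.] 0
centre 626.9424348994737 19.311375793005038 90.0
slot 625.9991742514964 19.549067744762908 90.0
tip 626.0620682322556 19.147437662210578 141.05782011072893
tcp 625.1184129238895 18.35140136709085 215.0169928271721
  return _methods._mean(a, axis=axis, dtype=dtype,
  ret = ret.dtype.type(ret / rcount)
m.py:24: RuntimeWarning: Mean of empty slice.
  A=np.c_[F[:,1]-F[:,1].mean(),F[:,2]-F[:,2].mean(),np.ones(len(F))];print("face slopes",np.linalg.lstsq(A,F[:,0],rcond=None)[0],len(F))
```

Run:
```python
from h import *
from station import state
s=state();p,R=s["ee_pos"],s["tcp_rot"];np.set_printoptions(precision=4,suppress=True)
rel(p+F2W([-1.1,.15,-41],25.3),pose(25.3,35),p,R)
```

```text
row d [0.0407 0.0003 0.0549] a [-0.0006  0.0001 -0.0007] mm 41.01502773374657 deg 0.16964371235102382
```

Request:
{"op": "carry_out", "data": {"series": [{"dx":0.011,"dy":0.0003,"dz":0.0137,"ax":-0.0006,"ay":0,"az":-0.0007},{"dx":0.021,"dy":0.0003,"dz":0.0275,"ax":-0.0006,"ay":0,"az":-0.0007},{"dx":0.031,"dy":0.0003,"dz":0.0412,"ax":-0.0006,"ay":0,"az":-0.0007},{"dx":0.0407,"dy":0.0003,"dz":0.0549,"ax":-0.0006,"ay":0,"az":-0.0007},{"dx":0.0407,"dy":0.0003,"dz":0.0549,"ax":-0.0006,"ay":0,"az":-0.0007},{"dx":0.0407,"dy":0.0003,"dz":0.0549,"ax":-0.0006,"ay":0,"az":-0.0007}]}}

```text
t: 9.8
ee_pos: [556.4, 283.7, 174.0]
tcp_rot: [[-0.74, -0.429, 0.518], [-0.351, 0.904, 0.246], [-0.573, 0.0, -0.819]]
force: [-0.9, 0.3, -0.6]
opening: 0.387
finger_force: 60.1
```

Run:
```python
from h import *
np.set_printoptions(precision=2,suppress=True)
s,d,W=wrist("w8"); print(s["t"],s["ee_pos"],s["force"])
a=cv2.imread("pics/w8.png")[60:240,180:400];cv2.imwrite("pics/w8c.png",cv2.resize(a,None,fx=3,fy=3,interpolation=cv2.INTER_CUBIC))
B=W[168:196,277:297].reshape(-1,3);a=np.radians(25.3);ex=np.array([np.cos(a),np.sin(a),0]);ey=np.array([-ex[1],ex[0],0]);F=np.c_[B@ex,B@ey,B[:,2]];F=F[np.isfinite(F[:,0])]
md=np.median(F[:,0]);F=F[abs(F[:,0]-md)<5]
A=np.c_[F[:,1]-F[:,1].mean(),F[:,2]-F[:,2].mean(),np.ones(len(F))];print("face slopes x/y x/z",np.linalg.lstsq(A,F[:,0],rcond=None)[0],len(F),F.min(0),F.max(0))
```

```text
9.8 [556.39 283.71 173.96] [-0.91  0.25 -0.55]
face slopes x/y x/z [ -0.    -0.01 626.01] 558 [624.25  13.99  99.95] [627.58  25.1  122.35]
```

View pics/w8c.png

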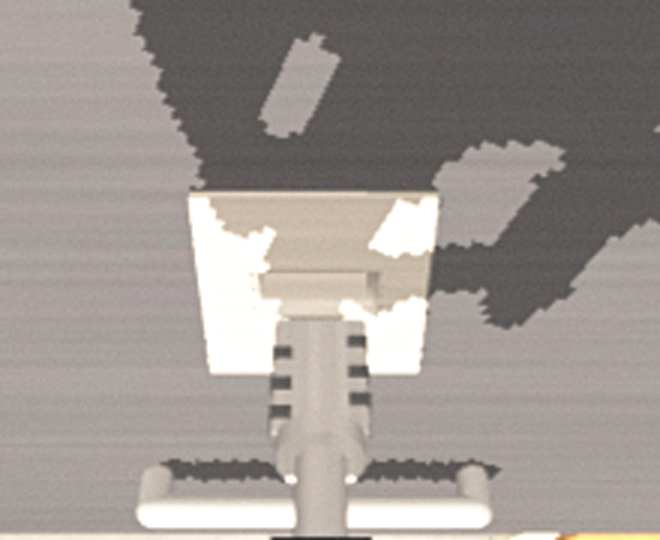

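The key is vertical and square to the slot. The plate corners are about (189,191), (439,191), (421,375) and (210,375), and the blade end is at (274–368, 319). One relative check before inserting:

Run:
```python
from h import *
np.set_printoptions(precision=2,suppress=True)
d=dict(np.load("w8.npz"));R=d["R"];C=-R.T@d["t"]
px=lambda u,v:(u/3+180-1/3,v/3+60-1/3)
def onz(u,v,z=90):
    u,v=px(u,v);r=R.T@np.array([(u-d["cx"])/d["fx"],(v-d["cy"])/d["fy"],1]);return C+r*(z-C[2])/r[2]
c=np.array([onz(*q) for q in((189,191),(439,191),(421,375),(210,375))]);e=c[0]+c[3]-c[1]-c[2];e=-e if e[1]<0 else e
s=np.array([onz(*q) for q in((260,272),(379,272))])
D=np.median(d["depth"][168:170,280:294]);
T=lambda u,v:R.T@(np.array([(px(u,v)[0]-d["cx"])/d["fx"],(px(u,v)[1]-d["cy"])/d["fy"],1])*D)+C
l,r=T(274,319),T(368,319)
print([np.linalg.norm(c[i]-c[i-1]) for i in range(4)],"yaw",np.degrees(np.arctan2(-e[0],e[1])),np.degrees(np.arctan2(abs(r[0]-l[0]),abs(l[1]-r[1]))),np.linalg.norm(l-r))
a=np.radians(25.3);ex=np.array([np.cos(a),np.sin(a),0]);ey=np.array([-ex[1],ex[0],0])
for n,P in(("centre",c.mean(0)),("slotrear mid",s.mean(0)),("tip front mid",(l+r)/2)):print(n,P@ex,P@ey,P[2])
p,Rt=d["p"],d["Rt"];np.set_printoptions(precision=4,suppress=True)
for z in(-12,-37,-40):rel(p+[0,0,z],Rt,p,Rt)
```

```text
[np.float64(48.389592095006634), np.float64(45.720142079403814), np.float64(48.388560330435574), np.float64(46.968939526176996)] yaw 25.343399113974165 25.337226921525026 18.29949288991082
centre 626.8191435888316 18.38530128183864 90.0
slotrear mid 621.6168650021748 19.33855879245791 90.0
tip front mid 625.1837709795097 19.6414800090725 99.77910394358587
row d [ 0.0115 -0.      0.0164] a [0. 0. 0.] mm 12.0 deg 0.0
row d [ 0.0354 -0.      0.0505] a [0. 0. 0.] mm 37.0 deg 0.0
row d [ 0.0382 -0.      0.0546] a [0. 0. 0.] mm 40.0 deg 0.0
```

Run:
```python
import numpy as np
d=np.load("w8.npz");g=d["color"].astype(int).mean(-1)
for v in (140,146,150,154,158,164,172,176): print(v,"L",g[v,240:252].astype(int),"slot/blade",g[v,264:309].astype(int),"R",g[v,318:330].astype(int))
```

```text
140 L [162 158 158 158 231 255 255 254 254 254 254 254] slot/blade [254 254 254 254 255 255 236 184 182 185 181 186 184 183 183 185 183 186
 182 187 184 185 184 179 182 185 185 187 182 183 183 183 183 182 184 181
 185 183 179 223 255 255 254 254 254] R [254 254 254 254 255 255 242 163 158 159 161 157]
146 L [161 165 159 155 168 251 255 255 254 254 254 254] slot/blade [254 254 255 242 187 186 186 188 188 187 189 188 188 186 189 187 186 189
 186 185 187 189 186 187 187 188 183 188 185 185 187 185 186 185 188 182
 187 183 186 187 185 185 186 183 180] R [180 181 178 184 188 143 101  93  93  98  96  94]
150 L [159 161 160 158 153 202 255 255 254 254 254 254] slot/blade [251 253 253 253 227 172 159 164 164 165 164 168 164 162 167 163 164 161
 163 165 163 163 161 162 161 168 162 164 166 164 166 166 166 165 165 165
 168 176 168 162 165 163 170 178 188] R [184 182 183 189 187 131  91  87  89  96  92  90]
154 L [156 157 157 158 153 163 249 255 255 254 254 254] slot/blade [249 250 208 181 193 195 194 194 192 194 197 192 193 192 193 196 193 192
 193 193 194 191 190 193 191 192 192 192 193 193 19
[... 623 characters left out ...]
 255
 255 255 250 235 212 200 248 255 255] R [254 254 255 237 130 145 163 166 163 166 164 167]
172 L [157 160 160 159 159 158 153 157 226 255 255 254] slot/blade [254 254 254 254 254 254 255 240 188 187 191 184 180 186 186 188 186 187
 188 192 196 197 190 188 185 189 187 185 191 193 190 163 113  91  99  93
  90  98 211 254 254 254 253 253 253] R [254 255 246 179 158 163 164 163 163 162 164 163]
176 L [162 161 161 159 162 161 160 155 175 255 255 254] slot/blade [254 254 254 254 254 255 242 125  87  95  92  88  96 148 183 187 189 185
 189 193 194 201 193 188 189 186 189 187 194 191 195 195 186 183 185 189
 187 163 207 255 254 254 253 253 253] R [254 253 191 139 152 158 163 160 161 161 154 162]
```

Plate and slot cues agree with the blade to within about 1 mm, against ±2.25 mm clearance. I'll split the difference and insert in stages.

Request:
{"op": "carry_out", "data": {"series": [{"dx":0,"dy":-0.0008,"dz":0,"ax":0,"ay":0,"az":0},{"dx":0.0048,"dy":-0.0008,"dz":0.0068,"ax":0,"ay":0,"az":0},{"dx":0.0096,"dy":-0.0008,"dz":0.0137,"ax":0,"ay":0,"az":0},{"dx":0.0144,"dy":-0.0008,"dz":0.0205,"ax":0,"ay":0,"az":0},{"dx":0.0172,"dy":-0.0008,"dz":0.0246,"ax":0,"ay":0,"az":0},{"dx":0.0172,"dy":-0.0008,"dz":0.0246,"ax":0,"ay":0,"az":0}], "newtons": 50}}

```text
t: 10.45
ee_pos: [556.4, 283.1, 155.5]
tcp_rot: [[-0.741, -0.429, 0.518], [-0.351, 0.904, 0.246], [-0.573, 0.0, -0.82]]
force: [-0.9, -0.3, -0.1]
opening: 0.389
finger_force: 60.1
```

Request:
{"op": "carry_out", "data": {"series": [{"dx":0.0048,"dy":0,"dz":0.0068,"ax":0,"ay":0,"az":0},{"dx":0.0096,"dy":0,"dz":0.0137,"ax":0,"ay":0,"az":0},{"dx":0.0144,"dy":0,"dz":0.0205,"ax":0,"ay":0,"az":0},{"dx":0.0182,"dy":0,"dz":0.026,"ax":0,"ay":0,"az":0},{"dx":0.0182,"dy":0,"dz":0.026,"ax":0,"ay":0,"az":0},{"dx":0.0182,"dy":0,"dz":0.026,"ax":0,"ay":0,"az":0}]}}

```text
t: 11.05
ee_pos: [556.7, 283.3, 137.1]
tcp_rot: [[-0.74, -0.428, 0.518], [-0.351, 0.904, 0.246], [-0.574, 0.0, -0.819]]
force: [0.2, -0.1, -0.6]
opening: 0.389
finger_force: 60.1
```

Request:
{"op": "carry_out", "data": {"series": [{"dx":0.001,"dy":0,"dz":0.0014,"ax":0,"ay":0,"az":0},{"dx":0.0019,"dy":0,"dz":0.0027,"ax":0,"ay":0,"az":0},{"dx":0.0024,"dy":0,"dz":0.0034,"ax":0,"ay":0,"az":0},{"dx":0.0024,"dy":0,"dz":0.0034,"ax":0,"ay":0,"az":0}]}}

```text
t: 11.45
ee_pos: [557.0, 283.4, 135.2]
tcp_rot: [[-0.74, -0.429, 0.519], [-0.351, 0.904, 0.246], [-0.575, 0.0, -0.818]]
force: [-2.3, -0.6, 4.5]
opening: 0.39
finger_force: 60.8
```

Request:
{"op": "carry_out", "data": {"series": [{"dx":0.0007,"dy":0,"dz":0.001,"ax":0,"ay":0,"az":0},{"dx":0.0012,"dy":0,"dz":0.0017,"ax":0,"ay":0,"az":0},{"dx":0.0012,"dy":0,"dz":0.0017,"ax":0,"ay":0,"az":0}]}}

```text
t: 11.75
ee_pos: [557.5, 283.7, 135.1]
tcp_rot: [[-0.739, -0.428, 0.521], [-0.35, 0.904, 0.247], [-0.576, 0.0, -0.817]]
force: [-9.3, -4.8, 16.6]
opening: 0.391
finger_force: 62.6
```

Run:
```python
from h import *
s,d,W=wrist("w9"); print(s["t"],s["ee_pos"],s["force"],s["ft_torque"])
a=cv2.imread("pics/w9.png")[120:340,170:410];cv2.imwrite("pics/w9c.png",cv2.resize(a,None,fx=2.5,fy=2.5,interpolation=cv2.INTER_CUBIC))
```

```text
11.75 [557.50699612 283.667797   135.08034565] [-9.29884067 -4.81002454 16.57217597] [-0.37141786  0.62905186 -0.08202027]
```

View pics/w9c.png

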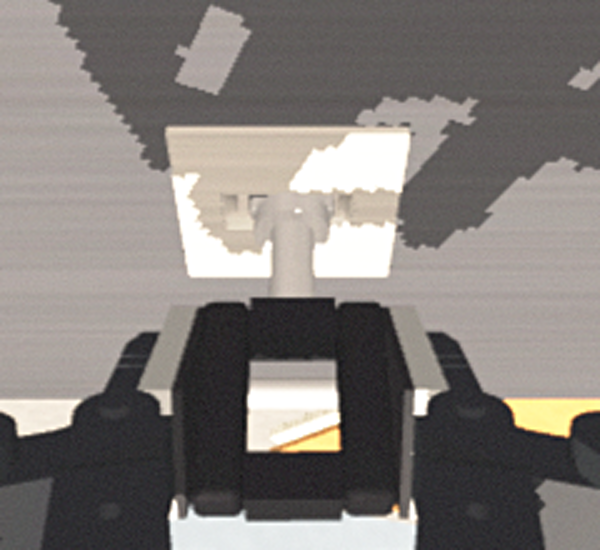

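The collar is on the plate: slot ends show on both sides of it, and contact is hard at TCP z 135, about where predicted. I'll unload, then open.

Request:
{"op": "carry_out", "data": {"series": [{"dx":-0.0012,"dy":0,"dz":-0.0017,"ax":0,"ay":0,"az":0},{"dx":-0.0017,"dy":0,"dz":-0.0024,"ax":0,"ay":0,"az":0},{"dx":-0.0017,"dy":0,"dz":-0.0024,"ax":0,"ay":0,"az":0}]}}

```text
t: 12.1
ee_pos: [556.7, 283.3, 135.3]
tcp_rot: [[-0.74, -0.429, 0.518], [-0.351, 0.904, 0.246], [-0.574, 0.0, -0.819]]
force: [-0.3, 0.5, 1.9]
opening: 0.385
finger_force: 60.3
```

Request:
{"op": "carry_out", "data": {"series": [{"dx":0,"dy":0,"dz":0,"ax":0,"ay":0,"az":0},{"dx":0,"dy":0,"dz":0,"ax":0,"ay":0,"az":0},{"dx":0,"dy":0,"dz":0,"ax":0,"ay":0,"az":0},{"dx":0,"dy":0,"dz":0,"ax":0,"ay":0,"az":0},{"dx":0,"dy":0,"dz":0,"ax":0,"ay":0,"az":0},{"dx":0,"dy":0,"dz":0,"ax":0,"ay":0,"az":0},{"dx":0,"dy":0,"dz":0,"ax":0,"ay":0,"az":0},{"dx":0,"dy":0,"dz":0,"ax":0,"ay":0,"az":0}], "grip": 1}}

```text
t: 12.9
ee_pos: [556.7, 283.3, 135.3]
tcp_rot: [[-0.74, -0.428, 0.518], [-0.351, 0.904, 0.246], [-0.574, 0.0, -0.819]]
force: [-0.5, 0.5, 0.2]
opening: 1.004
finger_force: 0.0
```

Request:
{"op": "carry_out", "data": {"series": [{"dx":0,"dy":0,"dz":-0.02,"ax":0,"ay":0,"az":0},{"dx":0,"dy":0,"dz":-0.05,"ax":0,"ay":0,"az":0},{"dx":0,"dy":0,"dz":-0.1,"ax":0,"ay":0,"az":0},{"dx":0,"dy":0,"dz":-0.15,"ax":0,"ay":0,"az":0},{"dx":0,"dy":0,"dz":-0.2,"ax":0,"ay":0,"az":0},{"dx":0,"dy":0,"dz":-0.2,"ax":0,"ay":0,"az":0},{"dx":0,"dy":0,"dz":-0.2,"ax":0,"ay":0,"az":0}]}}

```text
t: 13.6
ee_pos: [494.4, 253.8, 234.8]
tcp_rot: [[-0.739, -0.429, 0.52], [-0.35, 0.904, 0.247], [-0.576, 0.0, -0.818]]
force: [-0.5, -0.3, -0.7]
opening: 1.0
finger_force: 0.0
```

Run:
```python
from h import *
np.set_printoptions(precision=2,suppress=True)
s,d,W=wrist("w10"); print(s["t"],s["ee_pos"],s["opening"],s["force"])
u=d["R"]@np.array([559,284.5,125])+d["t"];x,y=d["fx"]*u[0]/u[2]+d["cx"],d["fy"]*u[1]/u[2]+d["cy"];x,y=int(x),int(y);print(x,y)
m=(d["color"].max(-1)<70)&(W[...,2]>108)&(W[...,2]<170)&(np.hypot(W[...,0]-559,W[...,1]-284)<40)
Q=W[m];print("head",len(Q),np.median(Q,0),Q[:,2].min(),Q[:,2].max())
from station import cams
b=cams.camera("scene")["color"][:,:,::-1]
A=cv2.resize(d["color"][max(0,y-90):y+90,max(0,x-90):x+90,::-1],(390,500));B=cv2.resize(b[140:210,210:290],(390,500),interpolation=cv2.INTER_CUBIC)
cv2.imwrite("pics/fin.png",np.hstack([A,B]))
```

```text
13.6 [494.43 253.76 234.79] 1.0002853837884378 [-0.52 -0.3  -0.68]
285 199
head 1409 [556.8  284.29 138.38] 114.19847058140702 152.49215872009398
```

View pics/fin.png

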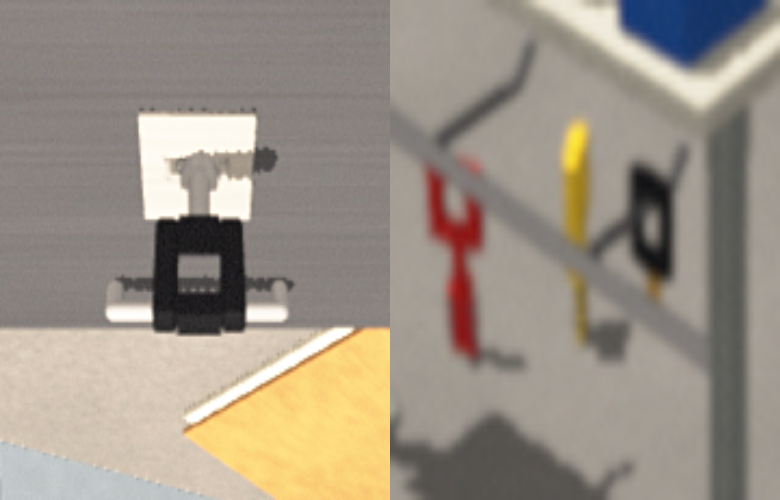

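The key stands home by itself, with its head from 114 to 152 mm, exactly the fully seated heights. The short key still hangs on its hook. Handing in.

```bash
python3 -c "
from station import ticket
print(ticket.sign_off())"
```

```text
the job is handed in; nothing more can be done
None
```

The long key is fully home in the lock slot and released, standing by itself with its collar on the plate; the short key still hangs on its hook, and the arm stayed clear of the tape and stapler (job handed in at about 14 s).

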